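# Put away loose column-change parts on a chromatography bench

## Robot

A 7-joint arm with a two-finger parallel gripper is mounted at the origin on the work surface. World frame = base frame: x ahead of the robot, y to its left, z up, the work surface at z = 0. Lengths are in m, angles in rad, forces in N, time in s.
With the tool pointing down it reaches from about 0.425 to 0.825 m from the base axis. Payload 3.6 kg.
Tool frame: the origin (TCP) lies between the finger pads; the fingertips stand 19 mm ahead of it and the grasp point (between the pads) is the TCP; z points along the fingers, y is the line along which they close (so a half turn about z gives the same grasp; the last joint's range is limited). The gripper opens to 85 mm and grips with 20 to 120 N. Pads are 22 mm wide; open, the fingers measure 114 mm over their backs; the gripper's body (76 mm by 85 mm) begins 54 mm behind the grasp point. The pads swing forward as they close: fully open they stand 13 mm farther back than shut.
Start: joints at [-1.286, 0.615, -0.013, 1.423, 0.008, 1.103, -0.04], TCP at [0.199, 0.619, 0.25] pointing down, gripper open.
Joint ranges: [-3.12, 3.12], [-0.3, 2.06], [-1.34, 1.32], [0.26, 2.42], [-1.36, 4.5], [0.01, 1.98], [-2.84, 2.84]. Speed limits (rad/s): [2.79, 2.79, 3.14, 3.14, 3.14, 3.14, 3.14].

## Interface

Orientations are given as a 3x3 rotation matrix whose columns are the frame's x, y, z axes.
In Python, from bench import bot gives the robot as it stands. Calls block until the motion is done:
- bot.reach(position, orientation): joint-space move of the TCP to a pose.
- bot.movel(position, attitude=None, rate=0.15, contact_N=None): straight line of the TCP; attitude=None keeps the orientation; rate is the mean speed in m/s. With contact_N (N) it stops when the force on the tool has changed by that much, and returns True; else False.
- bot.move_joints(angles): joint-space move.
- bot.gripper_open() and bot.clamp(newtons=None): open the fingers fully, or close them until they stop; newtons is the grip in N (None keeps the last).
- bot.wait(seconds).
- bot.ik(position, orientation): joint angles nearest the present ones, or None.
- bot.sense(): the state.
- bot.snapshot(name): name is "scene" or "top" or "wrist"; returns a dict with "pixels" (400x640x3 uint8, red, green, blue), "camera_matrix" (3x3 intrinsics, pixels), "rvec" (rotation vector, rad) and "tvec" (3), from world to camera coordinates, as OpenCV has them. Camera axes: x right, y down, z forward; pixel columns grow to the right and rows downward; lengths in m; the calibration is good to about 2 mm. A picture is of the moment at which its call begins. There is no depth.
A pose or a line that the arm cannot do raises bot.IKError and nothing moves.
- bot.finish_job(): hands the job in; it is judged then, once.
The state is a dict: "clock": time; "qpos": joint angles; "dq": joint speeds; "tau": joint torques, N m; "tcp_pos": TCP position; "orientation": TCP orientation; "wrist_force": force on the tool from outside, world axes, zero at the start; "ft_torque": the same for the moment, N m; "finger_gap": finger opening in m; "finger_force": force on a finger pad.
Only numpy, scipy, OpenCV 4.12 (cv2) and the standard library are available. Lean on these libraries where they do the work, as an engineer would, in place of code of your own. Each camera call takes 0.05 s, during which the arm holds its last target. There are 200 camera calls.

## Task

Sort the loose parts on the bench into their white trays: the two steel columns lying flat in the column tray, one along each of its two lanes; the two amber vials standing upright in the vial tray, one in each of its two square bays; and the blue bottle cap lying flat, same way up as it is now, in the round dish. Never lay the vials down or knock them over, leave the glass beaker standing and the spanner lying where they are, and let go of everything at the end.

Things in the scene. Friction and masses are not known exactly. Their poses are not given: they have to be found in the camera images.
- long_column_mid (a point): The longer of two columns. Chromatography column, a bare stainless steel tube of 18 mm diameter with a hexagonal end nut (24 mm across flats, 18 mm long) near each end; 100 mm long overall, the bare tube between the nuts 58 mm long; about 160 g. It lies on a flat of its nuts, 24 mm high over the flats, so it does not roll. The point is its centre, 12 mm above what it lies on; x runs along the tube, z up.
- short_column_mid (a point): The shorter of two columns. Chromatography column, a bare stainless steel tube of 18 mm diameter with a hexagonal end nut (24 mm across flats, 18 mm long) near each end; 66 mm long overall, the bare tube between the nuts 24 mm long; about 110 g. It lies on a flat of its nuts, 24 mm high over the flats, so it does not roll. The point is its centre, 12 mm above what it lies on; x runs along the tube, z up.
- tall_vial_mid (a point): The taller of two amber glass sample vials with white screw caps, standing upright: 70 mm high, glass body 28 mm diameter up to 53 mm above its foot, narrower cap of 24 mm diameter above that; about 35 g. The point is its centre, half-way up (35 mm above its foot); z is its upright axis.
- short_vial_mid (a point): The shorter of two amber glass sample vials with white screw caps, standing upright: 52 mm high, glass body 28 mm diameter up to 35 mm above its foot, narrower cap of 24 mm diameter above that; about 28 g. The point is its centre, half-way up (26 mm above its foot); z is its upright axis.
- bottle_cap_mid (a point): Blue plastic screw cap of a solvent bottle, a ribbed disc of 50 mm diameter (52 mm over the ribs), 26 mm high, closed top up, about 30 g. The point is its centre, 13 mm above its foot.
- column_tray: Column tray: low white rectangular tray fixed to the bench, 130 mm along its x, 112 mm along its y, 12 mm high outside, walls and floor 4 mm thick (inner floor 4 mm above the bench). One divider along x, as high as the walls, splits it into two lanes, each 122 mm long in x and 50 mm wide in y, with centre lines at y = +27 and -27 mm. Origin: centre of its underside, on the bench; z up.
- vial_tray: Vial tray: white rectangular tray fixed to the bench, 104 mm along its x, 54 mm along its y, 18 mm high outside, walls and floor 4 mm thick (inner floor 4 mm above the bench). One divider across its middle, as high as the walls, makes two square bays of 46 by 46 mm with centres at x = +25 and -25 mm. Origin: centre of its underside, on the bench; z up.
- cap_dish: Round white dish fixed to the bench, 100 mm outer diameter, 12 mm high, wall and floor 4 mm thick (inner floor 4 mm above the bench, 90 mm across). Origin: centre of its underside, on the bench.
- beaker: Bystander: clear glass beaker, 62 mm diameter, 65 mm high, loose, standing among the parts. Origin: centre of its foot.
- spanner: Bystander: small flat dark steel open-ended spanner, about 112 mm long along its x, 25 mm wide at the jaws, 6 mm thick, loose, lying on the bench. Origin: centre of its underside.
Not all that is in view belongs to the job. What is shaped like the part that bears long_column_mid but green or turquoise is not meant.

How it is judged:
At the end, for the whole second after the job is handed in: One column flat on the floor of each lane of the column tray, along it; one vial upright (within 0.12 rad) on the floor of each bay of the vial tray; the cap flat, same way up, on the floor of the dish, within 23 mm of its centre; all released and at rest (below 20 mm/s) (x of long_column_mid in the frame of column_tray between -0.013 and 0.013 m and z of long_column_mid in the frame of column_tray between 0.012 and 0.02 m and angle between the x axis of each of long_column_mid, short_column_mid and the x axis of column_tray, either way round below 0.5 rad and x of short_column_mid in the frame of column_tray between -0.03 and 0.03 m and z of short_column_mid in the frame of column_tray between 0.012 and 0.02 m and ((y of long_column_mid in the frame of column_tray between 0.012 and 0.044 m and y of short_column_mid in the frame of column_tray between -0.044 and -0.012 m) or (y of short_column_mid in the frame of column_tray between 0.012 and 0.044 m and y of long_column_mid in the frame of column_tray between -0.044 and -0.012 m)) and y of tall_vial_mid in the frame of vial_tray between -0.012 and 0.012 m and z of tall_vial_mid in the frame of vial_tray between 0.035 and 0.043 m and angle between each of tall_vial_mid, short_vial_mid's own z axis and vertical below 0.12 rad and y of short_vial_mid in the frame of vial_tray between -0.012 and 0.012 m and z of short_vial_mid in the frame of vial_tray between 0.026 and 0.034 m and ((x of tall_vial_mid in the frame of vial_tray between 0.014 and 0.039 m and x of short_vial_mid in the frame of vial_tray between -0.039 and -0.014 m) or (x of short_vial_mid in the frame of vial_tray between 0.014 and 0.039 m and x of tall_vial_mid in the frame of vial_tray between -0.039 and -0.014 m)) and horizontal distance between bottle_cap_mid and cap_dish below 0.023 m and z of bottle_cap_mid in the frame of cap_dish between 0.013 and 0.021 m and angle between bottle_cap_mid's own z axis and vertical below 0.15 rad and linear speed of each of long_column, short_column, tall_vial, short_vial, bottle_cap below 0.02 m/s); the robot touches nothing.
It fails at once if the beaker is moved more than 30 mm from where it was (distance of beaker from where it was at the start of the episode above 0.03 m).
It fails at once if the spanner is moved more than 30 mm from where it was (distance of spanner from where it was at the start of the episode above 0.03 m).
It fails at once if the beaker is tipped by more than 30 degrees (angle between beaker's own z axis and vertical above 0.52 rad).
It fails at once if the tall vial is knocked over or laid down (more than 60 degrees from upright) (angle between tall_vial_mid's own z axis and vertical above 1.05 rad).
It fails at once if the short vial is knocked over or laid down (more than 60 degrees from upright) (angle between short_vial_mid's own z axis and vertical above 1.05 rad).
It also fails if it takes over 128 s, if anything falls off the work surface, if the arm or the gripper's body presses on something with over 40 N, if the wrist force passes 120 N, or if a joint passes its speed limit or range.

## Working session

There is one attempt and no reset: what is moved stays moved. The work goes in short steps, each a Python script; the robot and the scene stay as the last script left them, time stands still between calls to the robot, and variables do not carry over. Pictures are saved under pics/ and viewed, at most 14 in all, crops included, and the job is handed in when it is done.

```bash
mkdir -p pics; ls; python3 - <<'E'
from bench import bot
import cv2,numpy as np
for n in("top","scene"):
    s=bot.snapshot(n); cv2.imwrite(f"pics/{n}0.png",s["pixels"][:,:,::-1])
    R=cv2.Rodrigues(np.array(s["rvec"]))[0]; print(n,s["camera_matrix"],-R.T@np.array(s["tvec"]).ravel(),R)
print(bot.sense())
E
```

```text
pics
top [[493.12485404   0.         318.42116577]
 [  0.         493.12485404 203.25583258]
 [  0.           0.           1.        ]] [0.38323287 0.00327626 1.19295186] [[ 0.01282012 -0.99987156  0.00961845]
 [-0.99473972 -0.01373082 -0.10151034]
 [ 0.10162937 -0.00826648 -0.99478799]]
scene [[450.68713172   0.         321.99440127]
 [  0.         450.68713172 199.73602889]
 [  0.           0.           1.        ]] [1.29898662 0.29365362 0.69196446] [[-0.38804935  0.92136381  0.02250397]
 [ 0.55577426  0.25341321 -0.79176809]
 [-0.73520927 -0.29473797 -0.61040712]]
{'clock': 0.1, 'qpos': array([-1.28547189,  0.61584281, -0.01257149,  1.42474997,  0.00807286,
        1.10342414, -0.0404494 ]), 'dq': array([-0.00246308, -0.00143601,  0.00147086, -0.0037524 , -0.00053929,
       -0.00177224, -0.00097759]), 'tau': array([ 1.15113206e-03, -4.70382500e+01,  2.60176845e-01, -1.71570808e+01,
        1.00247518e-02,  5.86494643e-03,  1.80726487e-07]), 'tcp_pos': array([0.19922148, 0.61803003, 0.24923714]), 'orientation': array([[-9.51765350e-01,  3.06826063e-01, -6.97351428e-04],
       [ 3.06826853e-01,  9.51762644e-01, -2.26975996e-03],
       [-3.27084712e-05, -2.37424502e-03, -9.99997181e-01]]), 'wrist_force': array([-0.70536869, -0.27253194,  0.42358045]), 'ft_torque': array([-0.02739142, -0.02631176,  0.02905399]), 'finger_force': 0.0, 'finger_gap': 0.08556300800374685}
```

View pics/top0.png

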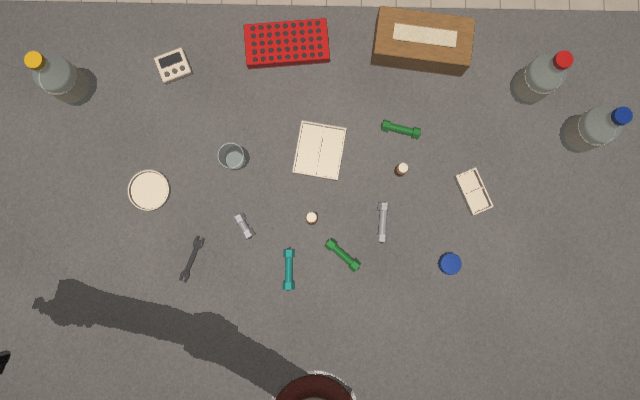

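View pics/scene0.png

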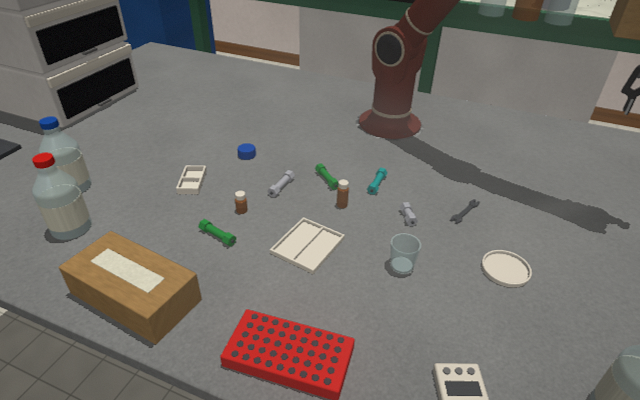

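The top view shows the column tray at (320,150), dish (149,190), vial tray (474,191), cap (450,264), long column (383,222), short column (244,226), and vials at (312,218) and (402,169). The scene view puts the tall vial between the green and teal parts, which is (312,218) in the top view. The beaker is at (232,156) and the spanner at (192,259). Next I'll zoom in and segment.

```bash
cat > h.py <<'E'
from bench import bot
import cv2,numpy as np
def unproj(s,uv,z):
    R=cv2.Rodrigues(np.array(s["rvec"],float))[0]; t=np.array(s["tvec"],float).ravel()
    d=R.T@np.linalg.inv(s["camera_matrix"])@np.array([uv[0],uv[1],1.]); c=-R.T@t
    return (c+d*(z-c[2])/d[2])[:2]
E
python3 - <<'E'
from h import *
s=bot.snapshot("top"); p=s["pixels"]; hsv=cv2.cvtColor(p,cv2.COLOR_RGB2HSV)
bright=(p.min(2)>105).astype(np.uint8); blue=((hsv[...,0]>105)&(hsv[...,0]<128)&(hsv[...,1]>130)).astype(np.uint8)
wins=dict(coltray=(285,110,355,190,.012),dish=(120,160,180,220,.012),vialtray=(450,160,500,222,.018),
 long=(370,195,396,250,.018),short=(230,208,258,245,.018),tall=(300,205,325,232,.07),shortv=(390,156,415,182,.052),cap=(430,245,470,285,.02))
for n,(a,b,c,d,z) in wins.items():
    m=np.zeros(p.shape[:2],np.uint8); m[b:d,a:c]=(blue if n=="cap" else bright)[b:d,a:c]
    pts=cv2.findNonZero(m)
    if pts is None: print(n,"none");continue
    r=cv2.minAreaRect(pts); box=cv2.boxPoints(r)
    w=np.array([unproj(s,q,z) for q in box]); e1=w[1]-w[0];e2=w[2]-w[1]
    l,sh=(e1,e2) if np.linalg.norm(e1)>np.linalg.norm(e2) else (e2,e1)
    print(n,len(pts),np.round(r[0],1),"ctr",np.round(w.mean(0),4),"L,W",np.round([np.linalg.norm(l),np.linalg.norm(sh)],4),"ang",round(np.degrees(np.arctan2(l[1],l[0]))%180,1),"centroid",np.round(unproj(s,pts.reshape(-1,2).mean(0),z),4))
b=p[:,:,::-1]
L=cv2.resize(b[130:280,120:320],(800,600),interpolation=cv2.INTER_CUBIC);cv2.imwrite("pics/L.png",L)
L=cv2.resize(b[135:285,310:510],(800,600),interpolation=cv2.INTER_CUBIC);cv2.imwrite("pics/R.png",L)
E
```

```text
coltray 5590 [319.5 149.5] ctr [ 0.6363 -0.0075] L,W [0.1957 0.1694] ang 0.3 centroid [ 0.6356 -0.0074]
dish 3518 [149.5 189.5] ctr [0.532  0.4003] L,W [0.1433 0.1424] ang 2.4 centroid [0.5316 0.4008]
vialtray 2962 [474.5 190.5] ctr [ 0.5398 -0.3821] L,W [0.1483 0.1192] ang 178.6 centroid [ 0.5395 -0.3827]
long 1400 [382.5 222. ] ctr [ 0.4607 -0.1601] L,W [0.1292 0.0601] ang 179.8 centroid [ 0.4605 -0.1603]
short 990 [243.5 226. ] ctr [0.4465 0.1711] L,W [0.0858 0.0644] ang 1.5 centroid [0.4464 0.1717]
tall 627 [312. 218.] ctr [0.464  0.0082] L,W [0.0595 0.0549] ang 0.7 centroid [0.4642 0.0083]
shortv 578 [402.  168.5] ctr [ 0.5846 -0.2013] L,W [0.0594 0.0566] ang 179.6 centroid [ 0.5855 -0.2024]
cap 333 [450.  263.5] ctr [ 0.364  -0.3198] L,W [0.0476 0.0447] ang 90.7 centroid [ 0.3642 -0.3208]
```

View pics/L.png

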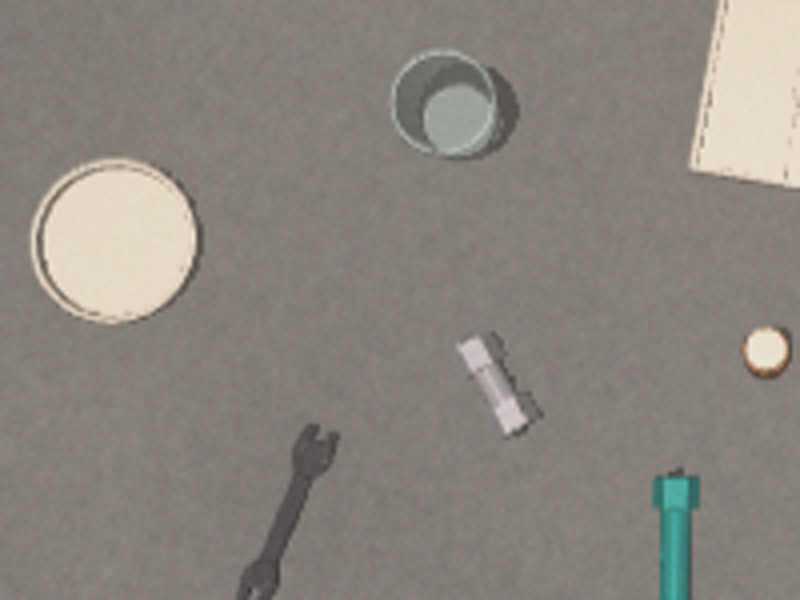

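View pics/R.png

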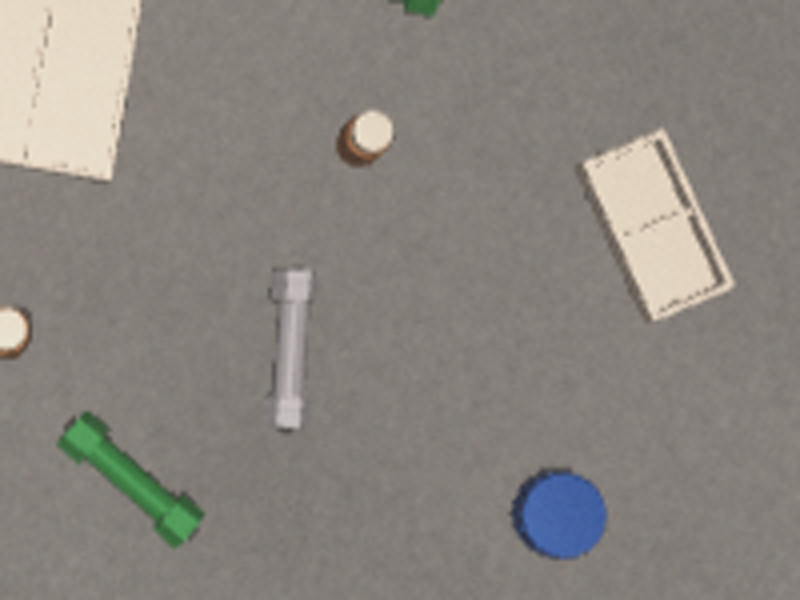

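Zoomed left: dish centre at full-image (149,190), short column from (238,215) to (249,237), spanner left of it. Zoomed right: long column from (383,202) to (382,242), short vial cap at (403,168), cap (451,264), vial tray rotated. My brightness threshold let the bench through, so I'll raise it.

```bash
cat > seg.py <<'E'
from h import *
def blob(m):
    n,lab,st,_=cv2.connectedComponentsWithStats(m); k=1+np.argmax(st[1:,4]); return cv2.findNonZero((lab==k).astype(np.uint8))
def locate(s,win,z,mode,thr):
    a,b,c,d=win; p=cv2.resize(s["pixels"][b:d,a:c],None,fx=8,fy=8,interpolation=cv2.INTER_CUBIC); hsv=cv2.cvtColor(p,cv2.COLOR_RGB2HSV)
    m=((hsv[...,0]>105)&(hsv[...,0]<128)&(hsv[...,1]>130)) if mode=="blue" else (p.min(2)>thr)
    m=cv2.morphologyEx(m.astype(np.uint8),cv2.MORPH_OPEN,np.ones((5,5)))
    m=cv2.morphologyEx(m,cv2.MORPH_CLOSE,np.ones((17,17)))
    pts=blob(m).reshape(-1,2)
    full=lambda q:(q+.5)/8-.5+[a,b]
    hull=full(cv2.convexHull(pts).reshape(-1,2).astype(float))
    w=np.array([unproj(s,q,z) for q in hull],np.float32)
    (cx,cy),(W,H),ang=cv2.minAreaRect(w*1000)
    if W<H: W,H,ang=H,W,ang+90
    return np.array([cx,cy])/1000,(W,H),(ang+90)%180-90,unproj(s,full(pts.mean(0)),z)
E
python3 - <<'E'
from seg import *
s=bot.snapshot("top")
for n,w,z,mo,t in [("coltray",(285,110,355,190),.012,0,165),("dish",(120,160,180,220),.012,0,165),("vialtray",(450,160,500,222),.018,0,165),
 ("long",(370,195,396,250),.018,0,145),("short",(230,208,258,245),.018,0,145),("tall",(300,205,325,232),.07,0,165),("shortv",(390,156,415,182),.052,0,165),("cap",(430,245,470,285),.024,"blue",0)]:
    c,wh,a,ce=locate(s,w,z,mo,t); print(n,np.round(c,4),np.round(wh,1),round(a,1),np.round(ce,4))
E
```

```text
coltray [ 0.6352 -0.0064] [130.4 112.4] -8.9 [ 0.6347 -0.0063]
dish [0.5315 0.4046] [98.2 97.3] 46.6 [0.5311 0.404 ]
vialtray [ 0.5389 -0.3815] [104.2  54. ] 23.4 [ 0.5376 -0.3796]
long [ 0.4617 -0.1611] [95.  15.2] -4.2 [ 0.461  -0.1606]
short [0.4475 0.1736] [61.8 16.1] 30.8 [0.4472 0.1734]
tall [0.4669 0.0102] [21.7 21.4] 0.9 [0.4667 0.0104]
shortv [ 0.5875 -0.2032] [22.1 21.7] -41.5 [ 0.5876 -0.2033]
cap [ 0.3644 -0.3191] [48.9 47.8] -85.1 [ 0.3644 -0.3194]
```

Segmented sizes match the nominal ones, so I'll start moving. The long column goes first, offset outward in its lane so the open fingers clear the neighbouring lane.

```bash
cat > pp.py <<'E'
from seg import *
def rot(deg):
    a=np.radians(deg); y=np.array([np.cos(a),np.sin(a),0]); z=np.array([0,0,-1.]); return np.c_[np.cross(y,z),y,z]
def go(xy,z,deg):
    q=bot.sense()["qpos"]; best=None
    for d in(deg,deg+180):
        j=bot.ik([*xy,z],rot(d))
        if j is not None:
            c=np.abs(np.array(j)-q).max()+(5 if abs(j[6])>2.7 else 0)
            if best is None or c<best[0]: best=(c,d)
    if best is None: raise RuntimeError("unreachable")
    bot.reach([*xy,z],rot(best[1]))
def transfer(src,sdeg,zg,N,dst,ddeg,zr,zt=.19):
    bot.gripper_open(); go(src,zt,sdeg); bot.movel([*src,zg],rate=.12); bot.clamp(N); bot.wait(.2)
    print("gap",bot.sense()["finger_gap"]); bot.movel([*src,zt]); s=bot.sense(); print("lift",s["finger_gap"],s["finger_force"])
    if s["finger_gap"]<.012: raise RuntimeError("lost")
    go(dst,zt,ddeg); bot.movel([*dst,zr+.02]); bot.movel([*dst,zr],rate=.03); bot.wait(.2); bot.gripper_open(); bot.wait(.2)
    bot.movel([*dst,zt],rate=.2); s=bot.sense(); print("clock",s["clock"],s["finger_gap"])
def shot(f):
    s=bot.snapshot("top"); cv2.imwrite(f,cv2.resize(s["pixels"][100:300,110:510,::-1],(800,400))); return s
CT,CA=np.array([.6352,-.0064]),-8.9
VT,VA=np.array([.5389,-.3815]),23.4
def loc(o,a,x,y):
    a=np.radians(a); return o+np.array([x*np.cos(a)-y*np.sin(a),x*np.sin(a)+y*np.cos(a)])
E
python3 - <<'E'
from pp import *
transfer([.4615,-.161],87,.024,60,loc(CT,CA,0,-.034),CA+90,.032)
shot("pics/a1.png")
E
```

```text
gap 0.015656008880274068
lift 0.015441294101612145 58.53403687477112
clock 11.6917 0.08570215358171292
```

View pics/a1.png

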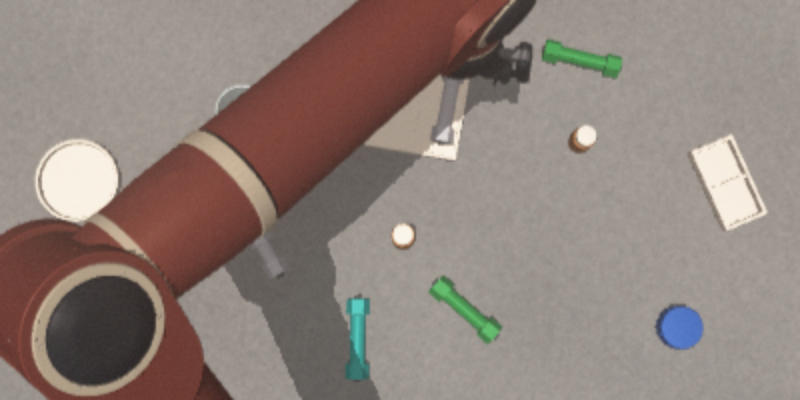

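The long column lies in the right-hand lane (440,110 in the crop). The short column is next.

```bash
python3 - <<'E'
from pp import *
transfer([.4475,.1735],118.5,.024,60,loc(CT,CA,0,.034),CA+90,.032)
go([.5,-.3],.3,90)
s=shot("pics/a2.png")
E
```

```text
gap 0.015284574647120486
lift 0.015771697319376575 58.55979144573212
clock 21.5333 0.08547094338553543
```

View pics/a2.png

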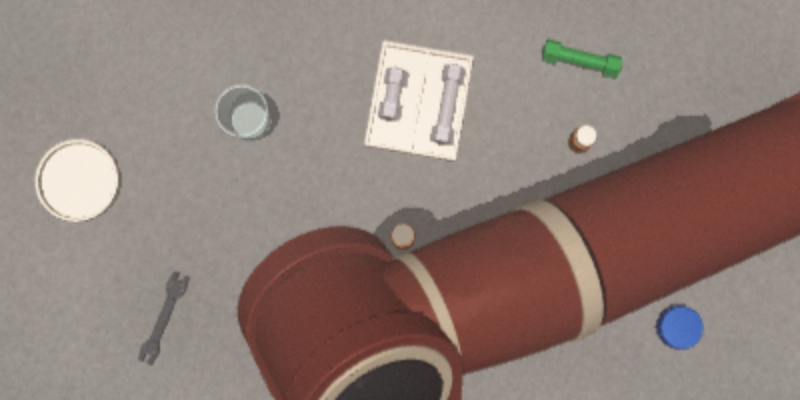

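Both columns lie along their lanes: the short one at (394,94), the long one at (449,104). Vials next.

```bash
python3 - <<'E'
from pp import *
transfer([.5875,-.2032],90,.037,30,loc(VT,VA,.025,0),VA+90,.042)
transfer([.4668,.0103],90,.038,30,loc(VT,VA,-.025,0),VA+90,.043)
go([.5,.1],.3,90)
s=shot("pics/a3.png"); s=bot.snapshot("scene"); cv2.imwrite("pics/a4.png",s["pixels"][100:300,100:500,::-1])
E
```

```text
gap 0.026835857191138953
lift 0.026344664088440023 29.516659677028656
clock 31.7 0.08538334729348034
gap 0.027109865891142018
lift 0.027044638332274332 29.526768922805786
clock 41.9167 0.08493240298622518
```

View pics/a3.png

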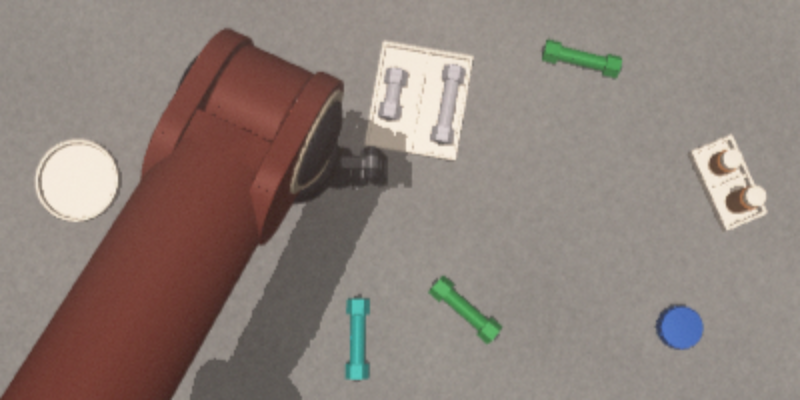

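View pics/a4.png

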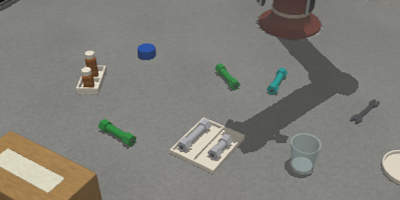

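Both vials stand in the vial tray bays, with caps at (732,160) and (754,197), and the scene view shows them upright. The cap goes next.

```bash
python3 - <<'E'
from pp import *
transfer([.3644,-.3192],-41,.026,30,[.5313,.4043],127,.033)
go([.5,-.15],.35,90)
s=shot("pics/a5.png")
for n,w,z,mo,t in [("cap",(120,160,180,220),.028,"blue",0),("tall",(470,190,500,210),.074,0,150),("shortv",(468,172,484,188),.056,0,150),
 ("beaker",(210,135,250,175),.0,0,150)]:
    try:c,wh,a,ce=locate(s,w,z,mo,t); print(n,np.round(c,4),np.round(wh,1))
    except Exception as e: print(n,e)
print(loc(VT,VA,.025,0),loc(VT,VA,-.025,0))
s=bot.snapshot("scene"); cv2.imwrite("pics/a6.png",s["pixels"][:,:,::-1])
E
```

```text
gap 0.04860098582421799
lift 0.049061089501655886 31.0132098197937
clock 55.425 0.08507902577426603
cap [0.5327 0.4021] [47.6 46.9]
tall [ 0.5114 -0.3786] [54.8 45.8]
shortv [ 0.5483 -0.3822] [17.7 13.2]
beaker [0.6214 0.2118] [66.3 65.6]
[ 0.56184387 -0.3715713 ] [ 0.51595613 -0.3914287 ]
```

View pics/a5.png

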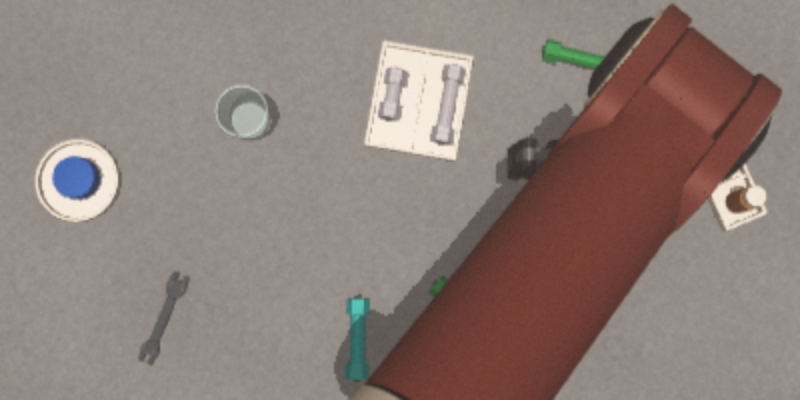

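View pics/a6.png

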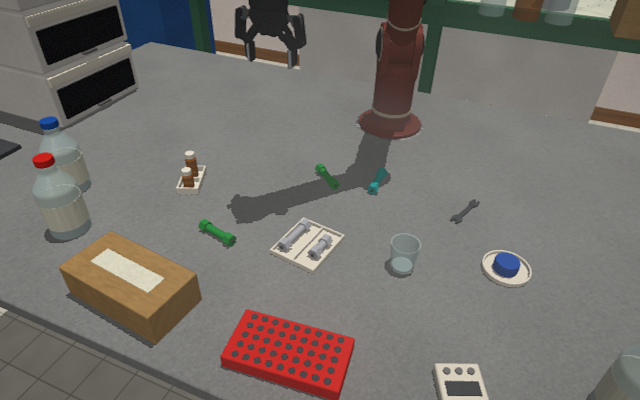

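The cap lies flat in the dish, 3 mm off centre, and the beaker and spanner have not moved. Before handing in I'll check the vial and column positions numerically.

```bash
python3 - <<'E'
from pp import *
s=bot.snapshot("top")
def inv(p,o,a):
    a=np.radians(a); d=np.array(p)-o; return np.round([d@[np.cos(a),np.sin(a)],d@[-np.sin(a),np.cos(a)]],4)
f=lambda u,v:((u+.5)/2-.5+110,(v+.5)/2-.5+100)
print("shortv",inv(unproj(s,f(732,160),.056),VT,VA),"tall",inv(unproj(s,f(754,197),.074),VT,VA))
for n,e in [("long",((454,66),(441,143))),("short",((397,68),(390,119)))]:
    w=[unproj(s,f(*q),.027) for q in e]; d=w[0]-w[1]; print(n,inv(np.mean(w,0),CT,CA),np.degrees(np.arctan2(d[1],d[0])))
E
```

```text
shortv [ 0.0224 -0.0004] tall [-0.0265  0.0006]
long [-0.0029 -0.0356] -8.87350522015175
short [-0.0007  0.0307] -6.808955614982347
```

```bash
python3 -c "
from bench import bot
print(bot.finish_job())"
```

```text
the job is handed in; nothing more can be done
None
```

I placed all five parts in their trays and handed the job in after about 58 s on the robot's clock; the final pictures showed everything within tolerance and the beaker and spanner unmoved, but the hand-in returned no verdict.

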